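Blow clean, close, pin and hold a board test jig at the repair cafe

ROBOT

A 6-joint arm with a two-finger parallel gripper is mounted at the origin on the work surface. World frame = base frame: x ahead of the robot, y to its left, z up, the work surface at z = 0. Lengths are in m, angles in rad, forces in N, time in s.
With the tool pointing down it reaches from about 0.375 to 0.9 m from the base axis. Payload 3.1 kg.
Tool frame: the origin (TCP) lies midway between the tips of the shut fingers; the grasp point (between the pads) lies 19 mm behind it (manip.grasp_offset is the distance from the TCP to the grasp point, in m); x points along the fingers, z is the direction in which the jaws open and shut, and the axes are right-handed (so a half turn about x gives the same grasp; the last joint's range is limited). The gripper opens to 87 mm and grips with 3 to 60 N. Pads are 19 mm wide; open, the fingers measure 117 mm over their backs; the gripper's body (75 mm by 190 mm) begins 51 mm behind the grasp point.
Start: joints at [-1.462, 0.527, 1.433, -0, 1.181, -0.178], TCP at [0.177, -0.599, 0.223] pointing down, gripper open.
Joint ranges: [-3.08, 3.08], [-0.75, 2.2], [0.22, 2.44], [-1.43, 4.57], [0, 2.65], [-2.85, 2.85]. Speed limits (rad/s): [2.79, 2.79, 3.14, 3.14, 3.14, 3.14].

INTERFACE

Orientations are given as a unit quaternion [x, y, z, w].
In Python, from station import monitor, viewer, finish_job, manip gives the robot as it stands.
- The arm moves only by the tool apply_moves, never from a script. Its argument "motion" is a list of rows, each a list of 5 numbers: the opening, from -1 (shut) to 1 (fully open), so that 0 is half open, then the shift along the tool's x, y, z in units of 40 mm (1.0 is 40 mm), then the turn about the tool's x in units of 5 degrees (1.0 is 5 degrees). A call has 1 to 12 rows; each row is the pose to reach, as a shift and turn from the pose commanded when the call began, along the tool's axes at that moment; what a row does not reach only later rows make up. A row lasts 1/12 s, in which the tool goes at most 41.7 mm and 7.16 degrees, less where a joint would pass 70% of its speed; a pose out of reach is approached as far as the arm can. A call with a gripper value outside its range is refused whole. The fingers move at their own pace and stop on an object; the grip force is fixed at half the most. Time passes only in rows, so rows that repeat a pose let the fingers close. It gives the time, the measured TCP pose, the force and the opening at its end, in the units of the state.
- monitor.sense(): the state, without advancing time (a new reading comes with each control period).
- viewer.camera(name): name is "side" or "top" or "wrist"; returns the picture (420x560x3 uint8, red, green, blue); there is no depth.
- viewer.calibration(name): a dict with "camera_matrix" (3x3 intrinsics, pixels), "pose" (4x4, takes a point from camera to world coordinates). Camera axes: x right, y down, z forward; pixel columns grow to the right and rows downward; lengths in m; the calibration is good to about 2 mm. A picture is of the moment at which its call begins: read the wrist's pose just before it. calibration takes no time and is no camera call; for the wrist camera it gives the pose at the moment of the call.
- finish_job(): hands the job in, once; it reports no verdict.
The state is a dict: "clock": time; "qpos": joint angles; "dq": joint speeds; "joint_torque": joint torques, N m; "tcp_pos": TCP position; "tcp_rot": TCP orientation; "ft_force": force on the tool from outside, world axes, zero at the start; "wrist_torque": the same for the moment, N m; "width": finger opening in m.
Only numpy, scipy, OpenCV 4.12 (cv2) and the standard library are available. Lean on these libraries where they do the work, as an engineer would, in place of code of your own. Each camera call takes 0.05 s, during which the arm holds its last target. There are 200 camera calls.

TASK

Get the appliance circuit board in the test jig ready for measuring: squeeze the trigger of the air gun beside the jig all the way in for about a second to blow the dust off the contacts and let it spring back, then fold the jig's clear lid down and push the locating pin, which stands in the wooden tool block, through the hole in the lid into the base until its collar is down on the lid. The lid is sprung and has no latch, so finish while still holding it pressed fully shut with the pin home, for me to take the readings; leave everything else on the bench as it is.

Things in the scene. Friction and masses are not known exactly. Their poses are not given: they have to be found in the camera images.
- jig: Test station, fixed: a plywood board (12 thick, jig frame x -130 to 120, y -100 to 250) with the jig, a dark box (x -95 to 85, y -85 to 85, rim at z 62) holding a circuit board on spring probes under a hinged clear lid, and the air gun beside it at y 200. Origin: bench level under the box's middle; x from the front (robot side at zero yaw) to the hinge, y to the gun, z up.
- trigger (a joint): Air gun trigger: 0 released, 0.25 rad fully squeezed. Flat steel lever, 75 long, 8 thick, 18 high, hinged upright at its inner end (jig frame x 12, y 180, z 118), on the jig's side (-y) of the handle; fully squeezed it is parallel to the handle, its outer face at jig y 176. A spring returns it; about 12 N at trigger_pad squeezes it fully.
- trigger_pad (a point): Where to squeeze the trigger: the middle of its outer face, 57 from the trigger's hinge, 118 above the bench.
- gun_handle (a point): Centre of the gun's fixed handle where it is squeezed (jig frame -45, 200, 118). The handle lies level along jig x, from x 28 to -88, 26 wide (y) and 26 high; the gun's body lies along y at x 30, y 96 to 235. Here handle and trigger are 51 wide together released, 37 fully squeezed; the middle of that 37 lies 5.5 nearer to the jig (-y) than this point.
- lid (a joint): Lid angle: 0 shut, growing as it opens; starts at 0.85 to 1.2 rad. Its stiff hinge (0.26 N m) keeps it where it is left, but near shut its push rods meet the sprung circuit board, which lifts it to about 0.05 rad (8 mm at the pin hole) when let go. About 8 N down at the pin hole shuts it, 10 N keeps it well shut.
- lid_hinge (a point): Middle of the lid's hinge axis, at the back of the jig (jig frame 85, 0, 62); the axis lies along jig y, level with the lid's underside. The lid: aluminium frame, 8 thick, 170 wide, with a clear pane, 180 long from hinge to front edge, plus a finger tab 60 wide reaching to 201.
- lid_hole (a point): Centre of the pin hole in the lid, on its upper face, 160 from the hinge, in a plain 40 wide front bar. The hole is 12 in diameter, with a small chamfer.
- base_hole (a point): Mouth of the pin hole in the base's front wall, jig frame x -75, y 0, z 62, under the lid hole when the lid is shut. Vertical, 12 in diameter, 50 deep.
- rack: Wooden tool block, fixed, 60 x 170 x 50 high, with three upright holes, 12 in diameter, 50 apart, in a row along its y; origin under its middle. In them, in any order: the locating pin, a stubby black screwdriver (handle 25 in diameter, 49 high) and a steel T-key (crossbar 50 long, roughly across the row, its top 36 above the block).
- pin: Locating pin standing in the block: steel shank, 10 in diameter and 45 long with a tapered tip; above it a flat collar, 26 in diameter and 4 thick; above that a plain straight knurled aluminium grip, 20 in diameter and 34 high. 83 long in all, 90 g. Origin at the tip's end, z along the pin up to its grip. In the block its collar rests on the block's top.
- pin_tip (a point): End of the pin's tapered tip.
- pin_collar (a point): Centre of the collar's underside, 45 above the tip; it meets the lid's upper face when the pin is home.
- stubby: Stubby screwdriver in the block; to be left there. Origin at its tip.
- tkey: T-key in the block; to be left there. Origin at its tip.
- can: Spray can, 52 in diameter, 185 high, upright on the bench; leave alone. Origin under its middle.
- bottle: Green bottle with a red cap, 70 in diameter, 220 high; leave alone. Origin under its middle.
- meter: Multimeter lying on the bench, 90 x 180 x 54 high; leave alone. Origin under its middle, long side along its y.
- driver: Screwdriver lying on the bench, 190 long, 26 thick; leave alone. Origin under its middle.
- tape: Roll of black tape lying flat, 68 in diameter, 19 high; leave alone. Origin under its middle.
- housing: Cream bell-shaped appliance housing, 101 in diameter, 147 high, behind the jig; leave alone. Origin under its middle.

How it is judged:
On the way, in this order (a step that is already met when the one before it is completed fails the run):
1. the air gun's trigger is squeezed all the way in (0.2 rad or more) for half a second (value of joint trigger above 0.2 rad), for 0.5 s.
2. the trigger has sprung back (value of joint trigger below 0.04 rad), for 0.1 s.
3. the lid is folded down onto the board (below 0.1 rad) (value of joint lid below 0.1 rad), for 0.2 s.
4. the pin is through the lid and at least 15 mm into the base (value of joint lid below 0.1 rad and z of pin_tip in the frame of base_hole below -0.015 m and horizontal distance between pin_tip and base_hole below 0.005 m), for 0.2 s.
At the end, for the whole second after the job is handed in: The robot still holds the lid pressed shut (below 0.015 rad, with at least 2 N of its own contact on the pin or lid), the pin is home (collar within 4 mm of the lid's upper face at the hole, tip in the base hole), and the air gun's trigger is released (below 0.04 rad) (value of joint lid below 0.015 rad and distance between pin_collar and lid_hole below 0.004 m and horizontal distance between pin_tip and base_hole below 0.004 m and z of pin_tip in the frame of base_hole below -0.03 m and value of joint trigger below 0.04 rad and (contact force between any of the arm, the fingers and pin above 2 N or contact force between any of the arm, the fingers and lid above 2 N)); the arm keeps its last pose, push and grip.
It fails at once if the screwdriver or T-key is taken out of the block (distance of any of stubby, tkey from where it was at the start of the episode above 0.02 m).
It fails at once if another thing on the bench is shifted by more than 30 mm or knocked over (distance of any of can, bottle, meter, driver, tape, housing from where it was at the start of the episode above 0.03 m or angle between any of can, bottle, housing's own z axis and vertical above 0.6 rad).
It also fails if it takes over 69 s, if anything falls off the work surface, if the arm or the gripper's body presses on something with over 40 N, if the wrist force passes 120 N, or if a joint passes its speed limit or range.

## Working session

There is one attempt and no reset: what is moved stays moved. The work goes in short steps, Python scripts to look and compute and a tool call to move; the robot and the scene stay as the last step left them, time stands still between calls to the robot, and variables do not carry over. Pictures are saved under pics/ and viewed, about 8 in all and at most 12, crops included, and the job is handed in when it is done.

Besides the shell and the picture viewer there is one more tool, called after ">>>" in YAML: its name, and indented under it one key for each argument. apply_moves: Moves the arm, as the interface text tells. Its arguments: {"type":"object","properties":{"motion":{"type":"array"}},"required":["motion"]}

```bash
mkdir -p pics; ls; python3 - <<'E'
from station import monitor, viewer, manip
import cv2, numpy as np
s=monitor.sense(); print(s)
print(manip, getattr(manip,'grasp_offset',None))
a=[viewer.camera(n) for n in("side","top")]
cv2.imwrite("pics/side.png",a[0][:,:,::-1]);cv2.imwrite("pics/top.png",a[1][:,:,::-1])
for n in("side","top","wrist"): print(n,viewer.calibration(n))
E
```

```text
pics
{'clock': 0.0, 'qpos': array([-1.46250943e+00,  5.28469150e-01,  1.43390653e+00, -4.20480449e-05,
        1.18141827e+00, -1.78505547e-01]), 'dq': array([-0.00018159,  0.00135414,  0.00018683,  0.00183855, -0.00055506,
       -0.00055073]), 'joint_torque': array([-5.02118237e-04, -4.40047073e+01, -1.76592976e+01,  6.31693332e-02,
        5.80244057e-02, -1.57950049e-04]), 'tcp_pos': array([ 0.17672975, -0.59871603,  0.22156848]), 'tcp_rot': array([ 0.42397068,  0.5668646 , -0.42285082,  0.56578315]), 'ft_force': array([-0.10983163, -0.49716583, -0.11834401]), 'wrist_torque': array([-0.02343506,  0.01924151, -0.04460095]), 'width': 0.08728840732472792}
<Robot object at 0x7f912a5c3a10> 0.0187
side {'camera_matrix': array([[433.04322089,   0.        , 279.23861858],
       [  0.        , 433.04322089, 205.69852729],
       [  0.        ,   0.        ,   1.        ]]), 'pose': array([[ 0.99745651, -0.03265054,  0.06335967,  0.47536733],
       [-0.07047199, -0.58502031,  0.80795107, -1.07316258],
       [ 0.01068665, -0.81036114, -0.58583327,  0.88595321],
       [ 0.        , 
[... 301 characters left out ...]
9343e-01],
       [-9.99793735e-01,  2.02975017e-02, -7.05954388e-04,
         1.05384860e-02],
       [-1.65404321e-03, -1.16018622e-01, -9.93245661e-01,
         1.17453645e+00],
       [ 0.00000000e+00,  0.00000000e+00,  0.00000000e+00,
         1.00000000e+00]])}
wrist {'camera_matrix': array([[333.27802167,   0.        , 275.95214438],
       [  0.        , 333.27802167, 205.39991324],
       [  0.        ,   0.        ,   1.        ]]), 'pose': array([[ 0.28119529, -0.91592113, -0.28638731,  0.2563598 ],
       [-0.9596497 , -0.26878167, -0.08263694, -0.57524568],
       [-0.00128674,  0.29806861, -0.95454358,  0.3832529 ],
       [ 0.        ,  0.        ,  0.        ,  1.        ]])}
```

View pics/side.png

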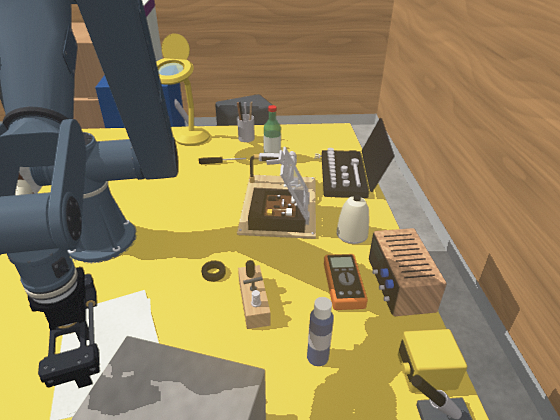

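View pics/top.png

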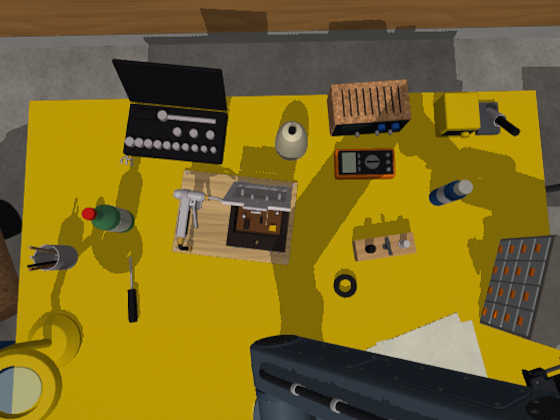

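```bash
cat > h.py <<'E'
import numpy as np, cv2
from scipy.spatial.transform import Rotation as R
from station import viewer, monitor
def ray(cal,u,v):
    K,P=cal["camera_matrix"],cal["pose"]
    return P[:3,3],P[:3,:3]@np.linalg.solve(K,[u,v,1.])
def at_z(cal,u,v,z):
    o,d=ray(cal,u,v); return o+d*(z-o[2])/d[2]
def tri(*obs):
    A=np.zeros((3,3));b=np.zeros(3)
    for c,u,v in obs:
        o,d=ray(c,u,v);d=d/np.linalg.norm(d);M=np.eye(3)-np.outer(d,d);A+=M;b+=M@o
    p=np.linalg.solve(A,b); return p
def proj(cal,p):
    P=cal["pose"];q=cal["camera_matrix"]@(P[:3,:3].T@(np.asarray(p)-P[:3,3])); return q[:2]/q[2]
E
python3 - <<'E'
import cv2,numpy as np
t=cv2.imread("pics/top.png");s=cv2.imread("pics/side.png")
m=np.zeros((600,800,3),np.uint8)
def put(im,x0,y0,x1,y1,k,X,Y):
    c=cv2.resize(im[y0:y1,x0:x1],None,fx=k,fy=k,interpolation=cv2.INTER_CUBIC);m[Y:Y+c.shape[0],X:X+c.shape[1]]=c
put(t,168,165,303,270,4,0,0)
put(t,350,228,415,268,4,540,0)
put(s,235,145,320,245,4,540-80,180)
m2=m.copy()
put(s,235,255,280,330,2,0,430)
put(s,235,145,320,245,4,460,190)
cv2.imwrite("pics/mos.png",m)
E
```

```text
(no output)
```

View pics/mos.png

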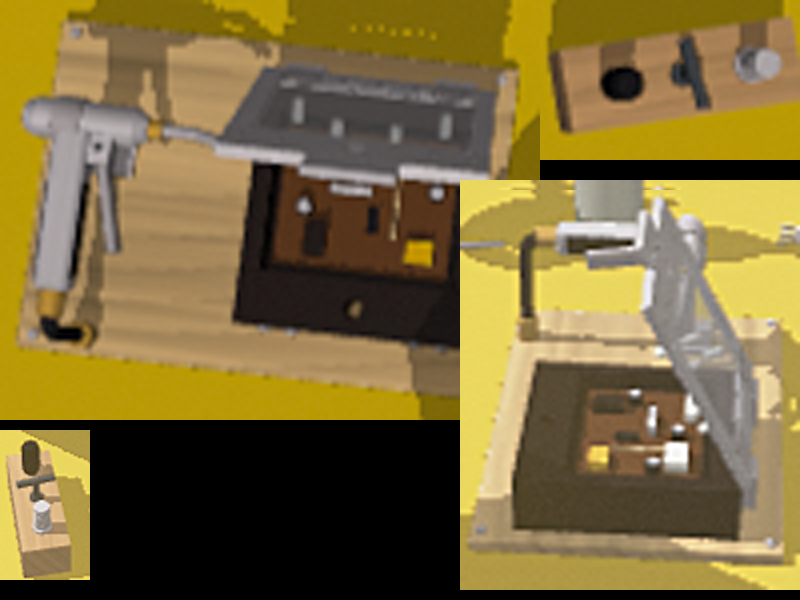

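```bash
python3 - <<'E'
from h import *
T,S=viewer.calibration("top"),viewer.calibration("side")
np.set_printoptions(precision=4,suppress=True)
c=[at_z(T,u,v,.012)[:2] for u,v in((184.2,170.2),(173,251.2),(297.7,181.8),(287.5,263))]
print("corners bh-gun,front-gun,back-jig,front",c)
bh=tri((T,256.2,242),(S,256.2,203.7));print("basehole",bh, at_z(T,256.2,242,.062))
# fit jig from corners + hole
m=np.array([[.12,.25],[-.13,.25],[.12,-.1],[-.13,-.1],[-.075,0]]);w=np.array(c+[at_z(T,256.2,242,.062)[:2]])
mc,wc=m.mean(0),w.mean(0);A=(m-mc).T@(w-wc)
yaw=np.arctan2(A[0,1]-A[1,0],A[0,0]+A[1,1]);Rz=np.array([[np.cos(yaw),-np.sin(yaw)],[np.sin(yaw),np.cos(yaw)]])
o=wc-Rz@mc;print("jig",o,yaw,"res",(m@Rz.T+o-w)*1000)
print("handle",Rz@[-.045,.2]+o,"hole",Rz@[-.075,0]+o)
h1=at_z(T,168+48/4,165+290/4,.131);h2=at_z(T,168+75/4,165+120/4,.131);print("handle axis",h1,h2,np.arctan2(*(h2-h1)[[1,0]]))
print("pin top",tri((T,406.2,243.5),(S,256,292.5)),at_z(T,406.2,243.5,.088))
print("stubby", at_z(T,350+82/4,228+82/4,.099),"tkey",at_z(T,350+152/4,228+70/4,.086))
print("can,bottle,housing", at_z(T,465,186,.185),at_z(T,90,213,.22),at_z(T,292,130,.147))
E
```

```text
corners bh-gun,front-gun,back-jig,front [array([0.7139, 0.3059]), array([0.4691, 0.337 ]), array([ 0.6709, -0.0389]), array([ 0.4275, -0.0026])]
basehole [0.49   0.0863 0.0564] [0.4896 0.0859 0.062 ]
jig [0.5653 0.0755] -0.1286158958740143 res [[ 2.5164  2.1921]
 [-0.628   3.1638]
 [ 0.5988 -0.1913]
 [-3.8818 -4.3861]
 [ 1.3946 -0.7784]]
handle [0.5464 0.2796] hole [0.491  0.0851]
handle axis [0.5033 0.2852 0.131 ] [0.6181 0.2681 0.131 ] -0.14815415934916348
pin top [ 0.4774 -0.3331  0.0879] [ 0.476  -0.3331  0.088 ]
stubby [ 0.464  -0.2307  0.099 ] tkey [ 0.4715 -0.2827  0.086 ]
can,bottle,housing [ 0.6181 -0.4623  0.185 ] [0.5636 0.4848 0.22  ] [ 0.7888 -0.0212  0.147 ]
```

```bash
cat >> h.py <<'E'
def plan(tcp,jaw=None):
    """shift in units (x,y,z tool) and turn units for TCP target & jaw yaw direction (mod pi)"""
    s=monitor.sense();M=R.from_quat(s["tcp_rot"]).as_matrix()
    d=M.T@(np.asarray(tcp)-s["tcp_pos"])/.04
    t=0
    if jaw is not None:
        j=M.T@np.array([np.cos(jaw),np.sin(jaw),0]); t=np.degrees(np.arctan2(-j[1],j[2]));t=(t+90)%180-90
    print("t",round(s["clock"],2),"tcp",s["tcp_pos"].round(4),"shift",d.round(2),"turn",round(t/5,2),"F",s["ft_force"].round(1),"w",round(s["width"],4))
    return M
E
python3 - <<'E'
from h import *
np.set_printoptions(precision=3,suppress=True)
print(plan([.45,-.2,.36]));plan([.53,.272,.30],np.pi/2-.135); plan([.476,-.333,.2],.12)
E
```

```text
t 0.1 tcp [ 0.177 -0.599  0.222] shift [-3.44  9.37 -7.64] turn 0.0 F [0.4 0.3 0.7] w 0.0865
[[-0.     0.959  0.283]
 [ 0.002  0.283 -0.959]
 [-1.     0.    -0.002]]
t 0.1 tcp [ 0.177 -0.599  0.222] shift [ -1.92  14.63 -18.39] turn 4.83 F [0.4 0.3 0.7] w 0.0865
t 0.1 tcp [ 0.177 -0.599  0.222] shift [ 0.55  9.06 -4.26] turn -16.09 F [0.4 0.3 0.7] w 0.0865
```

>>> apply_moves:
  motion:
    - [1,-3.4,9.4,-7.6,0]
    - [1,-3.4,9.4,-7.6,0]
    - [1,-3.4,9.4,-7.6,0]
    - [1,-3.4,9.4,-7.6,0]
    - [1,-3.4,9.4,-7.6,0]
    - [1,-3.4,9.4,-7.6,0]
    - [1,-3.4,9.4,-7.6,0]
    - [1,-3.4,9.4,-7.6,0]
    - [1,-3.4,9.4,-7.6,0]
    - [1,-3.4,9.4,-7.6,0]
    - [1,-3.4,9.4,-7.6,0]
    - [1,-3.4,9.4,-7.6,0]

```text
clock: 1.1
tcp_pos: [0.4507, -0.2012, 0.3583]
tcp_rot: [0.423, 0.567, -0.423, 0.566]
ft_force: [0.4, -0.5, -0.3]
width: 0.087
```

```bash
python3 - <<'E'
from h import *
plan([.53,.27,.30],np.pi/2-.135)
E
```

```text
t 1.1 tcp [ 0.4507 -0.2012  0.3583] shift [  1.46   5.23 -10.74] turn 4.83 F [ 0.4 -0.5 -0.3] w 0.087
```

>>> apply_moves:
  motion:
    - [1,1.4,5.2,-10.7,4.8]
    - [1,1.4,5.2,-10.7,4.8]
    - [1,1.4,5.2,-10.7,4.8]
    - [1,1.4,5.2,-10.7,4.8]
    - [1,1.4,5.2,-10.7,4.8]
    - [1,1.4,5.2,-10.7,4.8]
    - [1,1.4,5.2,-10.7,4.8]
    - [1,1.4,5.2,-10.7,4.8]
    - [1,1.4,5.2,-10.7,4.8]
    - [1,1.4,5.2,-10.7,4.8]
    - [1,1.4,5.2,-10.7,4.8]
    - [1,1.4,5.2,-10.7,4.8]

```text
clock: 2.1
tcp_pos: [0.5281, 0.2689, 0.3011]
tcp_rot: [-0.531, -0.467, 0.532, -0.466]
ft_force: [-0.6, -0.2, -0.0]
width: 0.0872
```

```bash
python3 - <<'E'
from h import *
plan([.545,.275,.105],np.pi/2-.135)
C=viewer.calibration("wrist");np.save("w1.npy",C["pose"])
im=viewer.camera("wrist");cv2.imwrite("pics/w1.png",im[:,:,::-1])
yaw=-.135;o=np.array([.5653,.0755]);c,s=np.cos(yaw),np.sin(yaw)
for n,p in dict(handle_top=(-.045,.2,.131),end=(-.088,.2,.131),hb=(-.075,0,.062)).items():
    print(n,proj(C,[c*p[0]-s*p[1]+o[0],s*p[0]+c*p[1]+o[1],p[2]]).round(0))
E
```

```text
t 2.1 tcp [0.5281 0.2689 0.3011] shift [ 4.9   0.4  -0.21] turn 0.05 F [-0.6 -0.2 -0. ] w 0.0872
handle_top [263. 169.]
end [264. 209.]
hb [428. 182.]
```

View pics/w1.png

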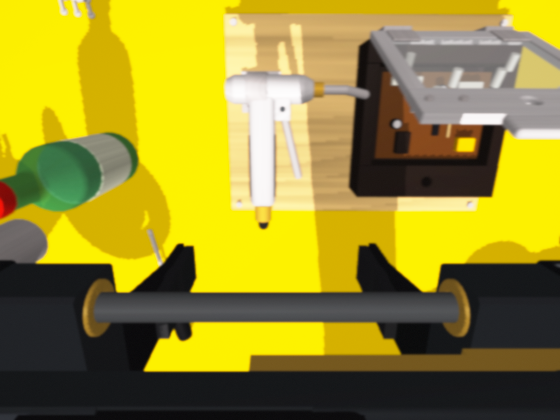

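>>> apply_moves:
  motion:
    - [1,1.0,0.45,-0.1,0]
    - [1,2.0,0.45,-0.1,0]
    - [1,3.0,0.45,-0.1,0]
    - [1,4.0,0.45,-0.1,0]
    - [1,4.6,0.45,-0.1,0]
    - [1,5.05,0.45,-0.1,0]
    - [1,5.05,0.45,-0.1,0]
    - [1,5.05,0.45,-0.2,0]
    - [1,5.05,0.45,-0.2,0]

```text
clock: 2.9
tcp_pos: [0.5487, 0.2723, 0.1011]
tcp_rot: [0.533, 0.466, -0.531, 0.466]
ft_force: [0.4, -0.4, 0.3]
width: 0.087
```

>>> apply_moves:
  motion:
    - [-0.2,0,0,0,0]
    - [-0.2,0,0,0,0]
    - [-0.2,0,0,0,0]
    - [-0.2,0,0,0,0]
    - [-0.2,0,0,0,0]
    - [-0.2,0,0,0,0]

```text
clock: 3.4
tcp_pos: [0.5467, 0.2701, 0.1003]
tcp_rot: [-0.53, -0.466, 0.533, -0.467]
ft_force: [-2.6, -6.6, 4.7]
width: 0.0548
```

>>> apply_moves:
  motion:
    - [-0.5,0,0,0,0]
    - [-0.5,0,0,0,0]
    - [-0.5,0,0,0,0]
    - [-0.5,0,0,0,0]

```text
clock: 3.73
tcp_pos: [0.5465, 0.2745, 0.0999]
tcp_rot: [0.534, 0.467, -0.532, 0.463]
ft_force: [-2.2, 7.3, 0.4]
width: 0.0365
```

>>> apply_moves:
  motion:
    - [-0.5,0,0,0,0]
    - [-0.5,0,0,0,0]
    - [-0.5,0,0,0,0]
    - [-0.5,0,0,0,0]
    - [-0.5,0,0,0,0]
    - [-0.5,0,0,0,0]
    - [-0.5,0,0,0,0]
    - [-0.5,0,0,0,0]
    - [-0.5,0,0,0,0]
    - [-0.5,0,0,0,0]
    - [-0.5,0,0,0,0]
    - [-0.5,0,0,0,0]

```text
clock: 4.73
tcp_pos: [0.5465, 0.2744, 0.0999]
tcp_rot: [0.533, 0.467, -0.532, 0.464]
ft_force: [-2.4, 7.3, 1.1]
width: 0.0365
```

>>> apply_moves:
  motion:
    - [1,0,0,0,0]
    - [1,0,0,0,0]
    - [1,0,0,0,0]
    - [1,0,0,0,0]
    - [1,0,0,0,0]
    - [1,0,0,0,0]
    - [1,0,0,0.1,0]
    - [1,0,0,0.1,0]
    - [1,0,0,0.1,0]

```text
clock: 5.48
tcp_pos: [0.547, 0.2677, 0.0999]
tcp_rot: [0.532, 0.466, -0.532, 0.466]
ft_force: [1.0, 0.2, 0.2]
width: 0.0843
```

```bash
python3 - <<'E'
from h import *
T,S=viewer.calibration("top"),viewer.calibration("side")
yaw=-.135;J=np.array([[np.cos(yaw),-np.sin(yaw),0],[np.sin(yaw),np.cos(yaw),0],[0,0,1]]);o=np.array([.5653,.0755,0])
def f(C,u,v,y):
    a,d=ray(C,u,v);a=J.T@(a-o);d=J.T@d;p=a+d*(y-a[1])/d[1] if abs(d[1])>.15 else None;return p
for n,u,v,r in(("tab",255.5,210.5,.201),("cornG",222.3,202.5,.18),("cornJ",290.5,208,.18)):
    a,d=ray(T,u,v);a=J.T@(a-o);d=J.T@d
    for th in np.arange(.7,1.3,.05):
        z=.062+r*np.sin(th);p=a+d*(z-a[2])/d[2]
        e=p[0]-(.085-r*np.cos(th))
        if abs(e)<.012: print(n,round(th,2),round(e*1000,1),p.round(3))
print(f(S,284.5,150,.085),f(S,282,172,-.085))
plan([.547,.268,.36])
plan([.50,-.1,.3])
E
```

```text
tab 1.05 9.4 [-0.006 -0.001  0.236]
tab 1.1 0.1 [-0.006 -0.002  0.241]
tab 1.15 -9.4 [-0.007 -0.002  0.245]
cornG 1.05 11.4 [0.007 0.084 0.218]
cornG 1.1 2.9 [0.006 0.084 0.222]
cornG 1.15 -5.6 [0.006 0.083 0.226]
cornJ 1.1 8.6 [ 0.012 -0.085  0.222]
cornJ 1.15 -0.0 [ 0.011 -0.085  0.226]
cornJ 1.2 -8.7 [ 0.011 -0.085  0.23 ]
[0.00993052 0.085      0.21392225] [ 0.01165036 -0.085       0.23466549]
t 5.48 tcp [0.547  0.2677 0.0999] shift [-6.5  -0.   -0.01] turn 0.0 F [1.  0.2 0.2] w 0.0843
t 5.48 tcp [0.547  0.2677 0.0999] shift [-5.01  0.05  9.26] turn 0.0 F [1.  0.2 0.2] w 0.0843
```

>>> apply_moves:
  motion:
    - [1,-1,0,0,0]
    - [1,-2,0,0,0]
    - [0,-3,0,0,0]
    - [-1,-4,0,0,0]
    - [-1,-5,0,0,0]
    - [-1,-6,0,0,0]
    - [-1,-6.5,0,0,0]
    - [-1,-6.5,0,0,0]

```text
clock: 6.15
tcp_pos: [0.5497, 0.2688, 0.367]
tcp_rot: [0.536, 0.464, -0.527, 0.468]
ft_force: [-0.8, 0.3, 0.7]
width: 0.0547
```

```bash
python3 - <<'E'
from h import *
plan([.6099,.0694,.32],np.pi/2-.135)
E
```

```text
t 6.15 tcp [0.5497 0.2688 0.367 ] shift [1.17 2.13 4.75] turn 0.04 F [-0.8  0.3  0.7] w 0.0547
```

>>> apply_moves:
  motion:
    - [-1,0,2.1,4.75,0]
    - [-1,0,2.1,4.75,0]
    - [-1,0,2.1,4.75,0]
    - [-1,0,2.1,4.75,0]
    - [-1,0,2.1,4.75,0]
    - [-1,0,2.1,4.75,0]
    - [-1,1,2.1,4.75,0]
    - [-1,1,2.1,4.75,0]
    - [-1,1,2.1,4.75,0]

```text
clock: 6.9
tcp_pos: [0.6029, 0.0685, 0.3168]
tcp_rot: [-0.53, -0.468, 0.534, -0.464]
ft_force: [0.5, 0.1, 0.8]
width: 0.0016
```

```bash
python3 - <<'E'
from h import *
np.set_printoptions(precision=3,suppress=True)
M=plan([.6099,.0694,.225]);s=monitor.sense()
yaw=-.135;J=np.array([[np.cos(yaw),-np.sin(yaw),0],[np.sin(yaw),np.cos(yaw),0],[0,0,1]]);o=np.array([.5653,.0755,0])
for th in [1.2,1.1,1,.9,.8,.7,.6,.5,.4,.3,.2,.1,.05,0]:
    r=.180;c,n=np.cos(th),np.sin(th);p=np.array([.085-r*c+.008*n+.010,0,.062+r*n+.008*c])
    print(th,p,(M.T@(o+J@p-s["tcp_pos"])/.04))
E
```

```text
t 6.9 tcp [0.603 0.069 0.317] shift [ 2.29  0.19 -0.05] turn 0.0 F [0.5 0.1 0.8] w 0.0016
1.2 [0.037 0.    0.233] [ 2.102 -0.006 -0.047]
1.1 [0.02  0.    0.226] [ 2.271 -0.423 -0.048]
1 [0.004 0.    0.218] [ 2.481 -0.822 -0.049]
0.9 [-0.011  0.     0.208] [ 2.73  -1.197 -0.05 ]
0.8 [-0.025  0.     0.197] [ 3.015 -1.546 -0.051]
0.7 [-0.038  0.     0.184] [ 3.333 -1.864 -0.052]
0.6 [-0.049  0.     0.17 ] [ 3.681 -2.15  -0.053]
0.5 [-0.059  0.     0.155] [ 4.057 -2.398 -0.054]
0.4 [-0.068  0.     0.139] [ 4.455 -2.609 -0.055]
0.3 [-0.075  0.     0.123] [ 4.872 -2.778 -0.055]
0.2 [-0.08   0.     0.106] [ 5.304 -2.905 -0.056]
0.1 [-0.083  0.     0.088] [ 5.746 -2.988 -0.056]
0.05 [-0.084  0.     0.079] [ 5.97  -3.013 -0.056]
0 [-0.085  0.     0.07 ] [ 6.195 -3.027 -0.056]
```

>>> apply_moves:
  motion:
    - [-1,0.8,0.4,-0.05,0]
    - [-1,1.6,0.4,-0.05,0]
    - [-1,2.1,0.3,-0.05,0]
    - [-1,2.2,0.1,-0.05,0]
    - [-1,2.25,-0.2,-0.05,0]
    - [-1,2.3,-0.45,-0.05,0]
    - [-1,2.4,-0.65,-0.05,0]
    - [-1,2.5,-0.82,-0.05,0]
    - [-1,2.6,-1.0,-0.05,0]
    - [-1,2.75,-1.2,-0.05,0]
    - [-1,2.85,-1.37,-0.05,0]
    - [-1,3.0,-1.55,-0.05,0]

```text
clock: 7.9
tcp_pos: [0.5441, 0.0786, 0.2003]
tcp_rot: [0.532, 0.466, -0.531, 0.466]
ft_force: [0.5, 0.1, 0.6]
width: 0.0008
```

```bash
python3 - <<'E'
from h import *
plan([.6099,.0694,.225])
im=viewer.camera("side");cv2.imwrite("pics/s2.png",cv2.resize(im[100:250,200:350,::-1],None,fx=3,fy=3))
E
```

```text
t 7.9 tcp [0.5441 0.0786 0.2003] shift [-0.62  1.66  0.01] turn 0.0 F [0.5 0.1 0.6] w 0.0008
```

View pics/s2.png

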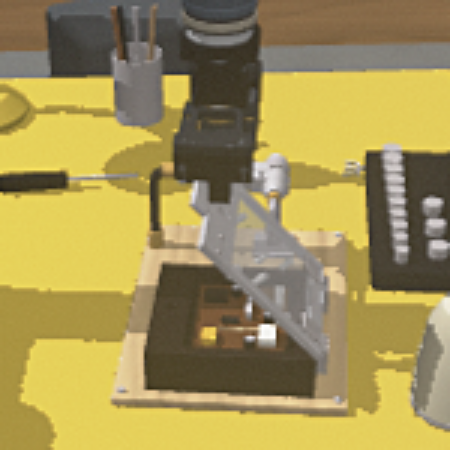

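>>> apply_moves:
  motion:
    - [-1,0.33,-0.31,0,0]
    - [-1,0.68,-0.6,0,0]
    - [-1,1.05,-0.85,0,0]
    - [-1,1.45,-1.06,0,0]
    - [-1,1.87,-1.23,0,0]
    - [-1,2.3,-1.35,0,0]
    - [-1,2.5,-1.4,0,0]
    - [-1,2.74,-1.44,0,0]
    - [-1,2.9,-1.46,0,0]
    - [-1,3.0,-1.47,0,0]
    - [-1,3.1,-1.47,0,0]
    - [-1,3.1,-1.47,0,0]

```text
clock: 8.95
tcp_pos: [0.4855, 0.0862, 0.0758]
tcp_rot: [-0.532, -0.466, 0.532, -0.466]
ft_force: [-1.6, 0.3, 2.6]
width: 0.0001
```

```bash
python3 - <<'E'
from h import *
plan([.6099,.0694,.07])
E
```

```text
t 8.95 tcp [0.4855 0.0862 0.0758] shift [0.14 3.14 0.01] turn 0.0 F [-1.6  0.3  2.6] w 0.0001
```

>>> apply_moves:
  motion:
    - [-1,0.1,0,0,0]
    - [-1,0.1,0,0,0]
    - [-1,0.1,0,0,0]
    - [-1,0.0,0,0,0]
    - [-1,-0.5,0,0,0]
    - [-1,-1.5,0,0,0]
    - [-1,-2.5,0,0,0]
    - [0.5,-3.5,0,0,0]
    - [1,-4,0,0,0]
    - [1,-4,0,0,0]
    - [1,-4,0,0,0]
    - [1,-4,0,0,0]

```text
clock: 9.95
tcp_pos: [0.4853, 0.0861, 0.2354]
tcp_rot: [-0.532, -0.466, 0.532, -0.466]
ft_force: [0.4, -0.7, -1.1]
width: 0.026
```

```bash
python3 - <<'E'
from h import *
plan([.476,-.333,.24],.12)
C=viewer.calibration("wrist");np.save("w2.npy",C["pose"])
im=viewer.camera("wrist");cv2.imwrite("pics/w2.png",im[:,:,::-1])
print(proj(C,[.491,.0856,.078]),C["pose"].round(3).tolist())
E
```

```text
t 9.95 tcp [0.4853 0.0861 0.2354] shift [-0.12  1.15 10.42] turn 15.11 F [ 0.4 -0.7 -1.1] w 0.026
[276.30881876 183.45915017] [[-0.133, -0.946, -0.296, 0.568], [-0.991, 0.128, 0.039, 0.076], [0.001, 0.299, -0.954, 0.397], [0.0, 0.0, 0.0, 1.0]]
```

View pics/w2.png

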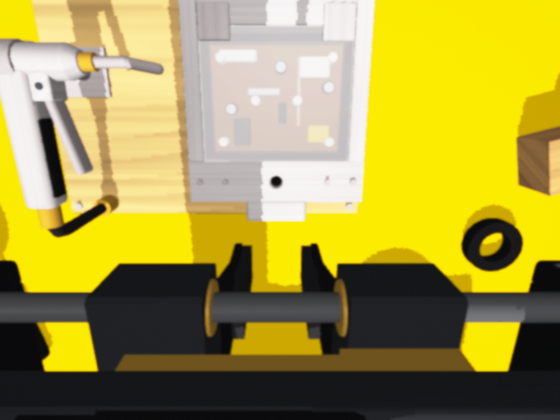

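```bash
cat >> h.py <<'E'
def blob(im,u,v,r=14):
    u,v=int(u),int(v);g=cv2.cvtColor(im[v-r:v+r+1,u-r:u+r+1],cv2.COLOR_RGB2GRAY)
    n,l,s,c=cv2.connectedComponentsWithStats((g<100).astype(np.uint8))
    k=min(range(1,n),key=lambda i:np.hypot(*(c[i]-r)));print("blob",s[k]);return c[k]+[u-r,v-r]
E
python3 - <<'E'
from h import *
C=viewer.calibration("wrist");C["pose"]=np.load("w2.npy")
im=cv2.imread("pics/w2.png")[:,:,::-1].copy()
b=blob(im,276,182);print(b,at_z(C,*b,.078),at_z(C,*b,.070));print(monitor.sense()["qpos"].round(2))
E
```

```text
blob [ 9  9 10 10 79]
[275.63291139 181.18987342] [0.49335235 0.08595251 0.078     ] [0.49148909 0.08620731 0.07      ]
[-0.05  0.33  1.74 -0.    1.07  1.65]
```

>>> apply_moves:
  motion:
    - [1,-0.1,1.15,10.4,15.1]
    - [1,-0.1,1.15,10.4,15.1]
    - [1,-0.1,1.15,10.4,15.1]
    - [1,-0.1,1.15,10.4,15.1]
    - [1,-0.1,1.15,10.4,15.1]
    - [1,-0.1,1.15,10.4,15.1]
    - [1,-0.1,1.15,10.4,15.1]
    - [1,-0.1,1.15,10.4,15.1]
    - [1,-0.1,1.15,10.4,15.1]
    - [1,-0.1,1.15,10.4,15.1]
    - [1,-0.1,1.15,10.4,15.1]
    - [1,-0.1,1.15,10.4,15.1]

```text
clock: 11.0
tcp_pos: [0.4755, -0.3347, 0.2374]
tcp_rot: [-0.705, -0.042, 0.707, -0.04]
ft_force: [0.6, 0.8, -0.2]
width: 0.0867
```

```bash
python3 - <<'E'
from h import *
plan([.476,-.333,.20],.12)
C=viewer.calibration("wrist");np.save("w3.npy",C["pose"])
im=viewer.camera("wrist");cv2.imwrite("pics/w3.png",im[:,:,::-1])
print(proj(C,[.476,-.333,.088]),monitor.sense()["qpos"].round(2))
E
```

```text
t 11.0 tcp [ 0.4755 -0.3347  0.2374] shift [ 0.93 -0.04 -0.02] turn -0.05 F [ 0.6  0.8 -0.2] w 0.0867
[275.79156397 191.61731065] [-0.8   0.45  1.53  0.    1.17  2.22]
```

View pics/w3.png

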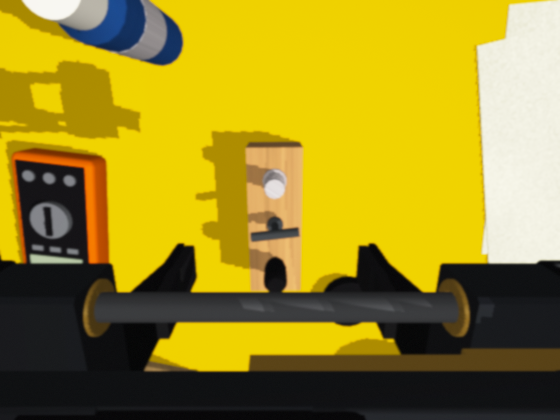

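>>> apply_moves:
  motion:
    - [1,1,0,0,0]
    - [1,2,0,0,0]
    - [1,3,0,0,0]
    - [1,3.8,0,0,0]
    - [1,4.3,0,0,0]
    - [1,4.5,0,0,0]
    - [1,4.5,0,0,0]
    - [1,4.5,0,0,0]

```text
clock: 11.72
tcp_pos: [0.4769, -0.3313, 0.06]
tcp_rot: [-0.706, -0.044, 0.706, -0.043]
ft_force: [0.1, -0.1, -0.2]
width: 0.087
```

>>> apply_moves:
  motion:
    - [-1,0,0,0,0]
    - [-1,0,0,0,0]
    - [-1,0,0,0,0]
    - [-1,0,0,0,0]
    - [-1,0,0,0,0]
    - [-1,0,0,0,0]
    - [-1,0,0,0,0]
    - [-1,0,0,0,0]
    - [-1,0,0,0,0]
    - [-1,0,0,0,0]

```text
clock: 12.55
tcp_pos: [0.4766, -0.3323, 0.0598]
tcp_rot: [-0.706, -0.043, 0.706, -0.043]
ft_force: [0.0, 0.0, 0.0]
width: 0.0281
```

>>> apply_moves:
  motion:
    - [-1,0,0,0,0]
    - [-1,0,0,0,0]
    - [-1,0,0,0,0]
    - [-1,0,0,0,0]
    - [-1,0,0,0,0]
    - [-1,0,0,0,0]

```text
clock: 13.05
tcp_pos: [0.4766, -0.3323, 0.0599]
tcp_rot: [-0.706, -0.043, 0.706, -0.043]
ft_force: [-0.7, -0.1, -1.0]
width: 0.0189
```

>>> apply_moves:
  motion:
    - [-1,-0.5,0,0,0]
    - [-1,-1,0,0,0]
    - [-1,-1.7,0,0,0]
    - [-1,-2.5,0,0,0]
    - [-1,-3.5,0,0,0]
    - [-1,-4.2,0,0,0]
    - [-1,-4.2,0,0,0]

```text
clock: 13.63
tcp_pos: [0.4796, -0.3351, 0.2347]
tcp_rot: [0.709, 0.039, -0.703, 0.047]
ft_force: [0.5, -0.5, -0.3]
width: 0.0191
```

```bash
python3 - <<'E'
from h import *
plan([.492,.086,.185],np.pi/2-.135)
E
```

```text
t 13.63 tcp [ 0.4796 -0.3351  0.2347] shift [  1.14 -10.43  -1.57] turn -15.06 F [ 0.5 -0.5 -0.3] w 0.0191
```

>>> apply_moves:
  motion:
    - [-1,0,-10.5,-1.5,-15.1]
    - [-1,0,-10.5,-1.5,-15.1]
    - [-1,0,-10.5,-1.5,-15.1]
    - [-1,0,-10.5,-1.5,-15.1]
    - [-1,0,-10.5,-1.5,-15.1]
    - [-1,0,-10.5,-1.5,-15.1]
    - [-1,0,-10.5,-1.5,-15.1]
    - [-1,0,-10.5,-1.5,-15.1]
    - [-1,0,-10.5,-1.5,-15.1]
    - [-1,0,-10.5,-1.5,-15.1]
    - [-1,1.1,-10.5,-1.5,-15.1]
    - [-1,1.1,-10.5,-1.5,-15.1]

```text
clock: 14.63
tcp_pos: [0.4811, 0.0948, 0.1794]
tcp_rot: [-0.528, -0.47, 0.533, -0.465]
ft_force: [-2.2, -0.3, -1.0]
width: 0.0192
```

>>> apply_moves:
  motion:
    - [-1,0,0,0,0]
    - [-1,0,0,0,0]
    - [-1,0,0,0,0]
    - [-1,0,0,0,0]
    - [-1,0,0,0,0]
    - [-1,0,0,0,0]

```text
clock: 15.13
tcp_pos: [0.4861, 0.0911, 0.1848]
tcp_rot: [0.533, 0.465, -0.532, 0.466]
ft_force: [0.3, -0.2, -1.0]
width: 0.0193
```

```bash
python3 - <<'E'
from h import *
plan([.492,.086,.185],np.pi/2-.135)
C=viewer.calibration("wrist");np.save("w4.npy",C["pose"]);s=monitor.sense();np.save("t4.npy",s["tcp_pos"])
im=viewer.camera("wrist");cv2.imwrite("pics/w4f.png",im[:,:,::-1])
cv2.imwrite("pics/w4.png",cv2.resize(im[130:270,210:350,::-1],None,fx=4,fy=4,interpolation=cv2.INTER_CUBIC))
M=R.from_quat(s["tcp_rot"]).as_matrix();p=s["tcp_pos"]
print("tip exp",proj(C,p+M[:,0]*.0549),"tcp",proj(C,p),"hole",proj(C,[.4925,.086,.078]))
E
```

```text
t 15.13 tcp [0.4861 0.0911 0.1848] shift [-0.    0.16  0.11] turn 0.01 F [ 0.3 -0.2 -1. ] w 0.0193
tip exp [276.87027111 226.36524513] tcp [277.18730214 263.00099221] hole [281.66020924 196.49344297]
```

View pics/w4.png

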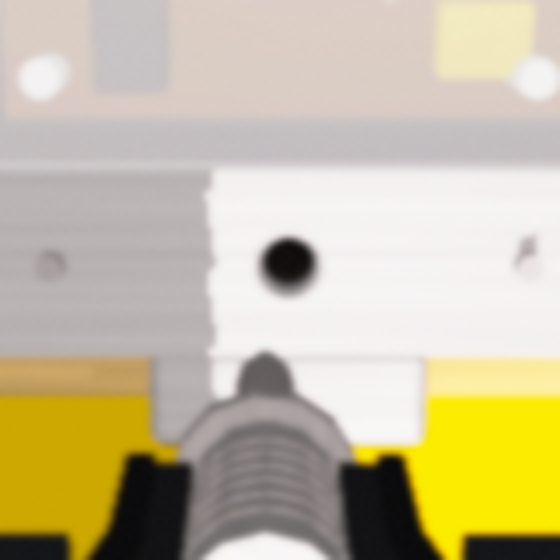

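```bash
python3 - <<'E'
from h import *
np.set_printoptions(precision=4,suppress=True)
C2=viewer.calibration("wrist");C2["pose"]=np.load("w2.npy");C4=viewer.calibration("wrist");C4["pose"]=np.load("w4.npy")
im=cv2.imread("pics/w4f.png")[:,:,::-1].copy();b=blob(im,282,195,10);print(b)
h=tri((C2,275.63,181.19),(C4,*b));print("hole",h,at_z(C4,*b,.078),at_z(C4,*b,.076))
s=monitor.sense();M=R.from_quat(s["tcp_rot"]).as_matrix();p=np.load("t4.npy")
def P(dx,dy,dz=0): return proj(C4,p+M@[dx,dy,dz])
for e in(0,.001,.002,.003,.004):
    print(e,"collar far",P(.0099,.013+e)[1],"tip r2,3,4",P(.0549,.002+e)[1],P(.0549,.003+e)[1],"shank5@45",P(.045,.005+e)[1], "grip top disc", P(-.028,.010+e)[1])
g=im[205:262,276].astype(int).sum(1);print(list(zip(range(205,262),g)))
E
```

```text
blob [  4   5  12  12 112]
[281.6429 195.2589]
hole [0.4925 0.086  0.0741] [0.4936 0.0859 0.078 ] [0.493  0.0859 0.076 ]
0 collar far 233.51368034973788 tip r2,3,4 223.69188598939925 222.33476037765647 shank5@45 224.67776044995875 grip top disc 271.7709160351289
0.001 collar far 231.83177228933923 tip r2,3,4 222.33476037765647 220.9741224927403 shank5@45 223.25818020792002 grip top disc 269.7669284339675
0.002 collar far 230.14441701007468 tip r2,3,4 220.9741224927403 219.6099586822154 shank5@45 221.8347531410291 grip top disc 267.75490928444304
0.003 collar far 228.45158800604736 tip r2,3,4 219.6099586822154 218.2422552227973 shank5@45 220.40746359169424 grip top disc 265.73481020654697
0.004 collar far 226.75325859911246 tip r2,3,4 218.2422552227973 216.8709983198924 shank5@45 218.9762958172339 grip top disc 263.7065824309176
[(205, np.int64(732)), (206, np.int64(732)), (207, np.int64(730)), (208, np.int64(727)), (209, np.int64(726)), (210, np.int64(726)), (211, np.int64(726)), (212, np.int64(726)), (213, np.int64(729)), (214, np.int64(730)), (215, np.int64(729)), (216, np.int64(70
[... 294 characters left out ...]
0, np.int64(476)), (231, np.int64(502)), (232, np.int64(505)), (233, np.int64(497)), (234, np.int64(465)), (235, np.int64(398)), (236, np.int64(347)), (237, np.int64(335)), (238, np.int64(342)), (239, np.int64(374)), (240, np.int64(377)), (241, np.int64(359)), (242, np.int64(366)), (243, np.int64(369)), (244, np.int64(347)), (245, np.int64(357)), (246, np.int64(381)), (247, np.int64(360)), (248, np.int64(359)), (249, np.int64(386)), (250, np.int64(367)), (251, np.int64(342)), (252, np.int64(358)), (253, np.int64(384)), (254, np.int64(357)), (255, np.int64(341)), (256, np.int64(370)), (257, np.int64(384)), (258, np.int64(357)), (259, np.int64(339)), (260, np.int64(336)), (261, np.int64(350))]
```

>>> apply_moves:
  motion:
    - [-1,0.3,0.11,0.105,0]
    - [-1,0.6,0.11,0.105,0]
    - [-1,0.8,0.11,0.105,0]
    - [-1,0.95,0.11,0.105,0]
    - [-1,1.0,0.11,0.105,0]
    - [-1,1.0,0.11,0.105,0]
    - [-1,1.0,0.11,0.105,0]
    - [-1,1.0,0.11,0.105,0]

```text
clock: 15.85
tcp_pos: [0.4897, 0.0872, 0.1444]
tcp_rot: [0.532, 0.466, -0.532, 0.466]
ft_force: [0.1, 0.4, -0.2]
width: 0.0195
```

```bash
python3 - <<'E'
from h import *
plan([.490,.0863,.14],np.pi/2-.135)
C=viewer.calibration("wrist");s=monitor.sense()
im=viewer.camera("wrist");cv2.imwrite("pics/w5f.png",im[:,:,::-1])
cv2.imwrite("pics/w5.png",cv2.resize(im[180:270,216:336,::-1],None,fx=5,fy=5,interpolation=cv2.INTER_CUBIC))
M=R.from_quat(s["tcp_rot"]).as_matrix();p=s["tcp_pos"]
print("tip exp",proj(C,p+M@[.0549,.003,0]),"hole",proj(C,[.493,.0859,.077]))
t=p+M@[.0549,.003,0];print("tip",t)
E
```

```text
t 15.85 tcp [0.4897 0.0872 0.1444] shift [0.11 0.01 0.02] turn 0.03 F [ 0.1  0.4 -0.2] w 0.0195
tip exp [276.88900797 222.29863534] hole [277.99300463 215.81059773]
tip [0.4926802  0.08679025 0.08945653]
```

View pics/w5.png

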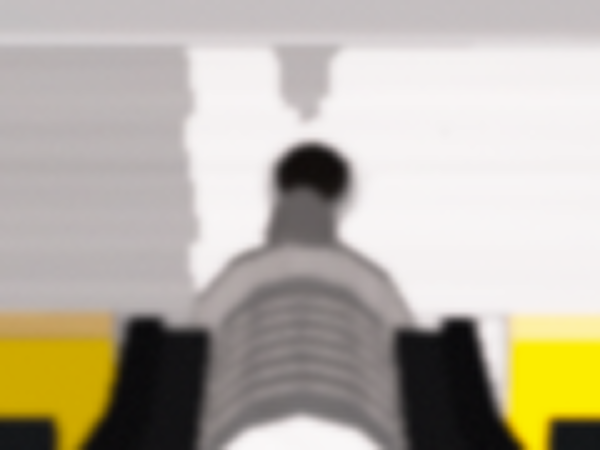

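>>> apply_moves:
  motion:
    - [-1,0,0.005,0.035,0]
    - [-1,0.1,0.005,0.035,0]
    - [-1,0.2,0.005,0.035,0]
    - [-1,0.3,0.005,0.035,0]
    - [-1,0.4,0.005,0.035,0]
    - [-1,0.5,0.005,0.035,0]
    - [-1,0.6,0.005,0.035,0]
    - [-1,0.6,0.005,0.035,0]

```text
clock: 16.57
tcp_pos: [0.4886, 0.0857, 0.1189]
tcp_rot: [-0.531, -0.466, 0.532, -0.465]
ft_force: [0.4, 0.2, -0.3]
width: 0.0194
```

```bash
python3 - <<'E'
from h import *
plan([.490,.0863,.08],np.pi/2-.135)
E
```

```text
t 16.57 tcp [0.4886 0.0857 0.1189] shift [ 0.97  0.03 -0.02] turn 0.03 F [ 0.4  0.2 -0.3] w 0.0194
```

>>> apply_moves:
  motion:
    - [-1,0.1,0.01,0,0]
    - [-1,0.2,0.02,0,0]
    - [-1,0.3,0.02,0,0]
    - [-1,0.4,0.02,0,0]
    - [-1,0.5,0.02,0,0]
    - [-1,0.5,0.02,0,0]

```text
clock: 17.07
tcp_pos: [0.4894, 0.0857, 0.099]
tcp_rot: [-0.531, -0.466, 0.532, -0.465]
ft_force: [-0.1, 0.3, -1.8]
width: 0.0191
```

>>> apply_moves:
  motion:
    - [-1,0.1,0,0,0]
    - [-1,0.2,0,0,0]
    - [-1,0.3,0,0,0]
    - [-1,0.4,0,0,0]
    - [-1,0.47,0,0,0]
    - [-1,0.47,0,0,0]
    - [-1,0.47,0,0,0]

```text
clock: 17.65
tcp_pos: [0.4893, 0.0857, 0.0809]
tcp_rot: [-0.532, -0.466, 0.532, -0.465]
ft_force: [-2.9, 0.9, 3.1]
width: 0.0193
```

>>> apply_moves:
  motion:
    - [-1,0.05,0,0,0]
    - [-1,0.1,0,0,0]
    - [-1,0.1,0,0,0]
    - [-1,0.1,0,0,0]

```text
clock: 17.98
tcp_pos: [0.4892, 0.0858, 0.0794]
tcp_rot: [-0.532, -0.466, 0.532, -0.466]
ft_force: [-8.0, 0.3, 23.3]
width: 0.0192
```

>>> apply_moves:
  motion:
    - [-1,0,-0.02,0,0]
    - [-1,0,-0.02,0,0]
    - [-1,0,-0.02,0,0]
    - [-1,0,-0.02,0,0]

```text
clock: 18.32
tcp_pos: [0.4892, 0.0858, 0.0794]
tcp_rot: [0.532, 0.466, -0.532, 0.466]
ft_force: [-8.0, -0.7, 22.4]
width: 0.0195
```

```bash
python3 - <<'E'
from h import *
M=plan([.490,.0863,.08],np.pi/2-.135);C=viewer.calibration("wrist")
s=monitor.sense();print("tip", s["tcp_pos"]+M@[.0549,.003,0])
w=viewer.camera("wrist");a=viewer.camera("side")
m=np.zeros((400,800,3),np.uint8)
m[:]=np.hstack([cv2.resize(w[170:290,216:336],(400,400)),cv2.resize(a[130:250,210:330],(400,400))])
cv2.imwrite("pics/e1.png",m[:,:,::-1])
E
```

```text
t 18.32 tcp [0.4892 0.0858 0.0794] shift [-0.01  0.02 -0.02] turn 0.04 F [-8.  -0.7 22.4] w 0.0195
tip [0.4922042  0.08536602 0.02454126]
```

View pics/e1.png

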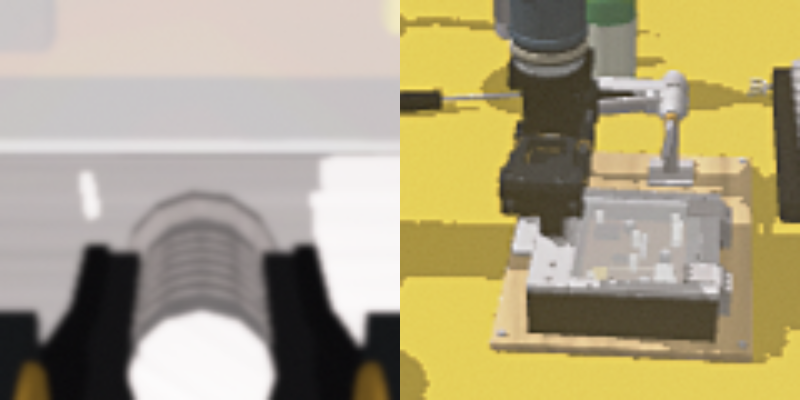

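```bash
python3 - <<'E'
from station import monitor, finish_job
s=monitor.sense();print(s["clock"],s["tcp_pos"],s["ft_force"],s["width"])
finish_job()
E
```

```text
18.4167 [0.48916432 0.08575549 0.07943686] [-6.70846037  0.30655053 22.30674486] 0.019254705443839802
the job is handed in; nothing more can be done
```

The board is ready for your readings. I handed the job in at 18.4 s with the arm still gripping the pin and pressing the lid shut.

- **Trigger:** I squeezed it to a 36.5 mm finger width (37 mm is fully squeezed) and held it there for over a second. I then let it go, and a later wrist picture showed it sprung back.
- **Lid:** I folded it down with the shut fingers. After I let go it stayed nearly shut, as expected.
- **Pin:** I took it from the block, lined it up using two close looks, and pushed it through the lid into the base.

**Last checks:** the arm was pressing down with a steady 22 N, more than twice the 10 N that keeps the lid well shut. I worked out the pin tip at about z 24.5 mm and the collar at about 69.5 mm, against 70 mm for a fully shut lid. The last wrist and side pictures show the lid flat and the collar down on it. The T-key, screwdriver and the other items were not touched as far as I could see, but I did not measure their positions again at the end.

**What did not agree:**
- The pin sat about 3 mm off the gripper's centre, which I allowed for when lining it up.
- A sideways force of 7–8 N remains on the pin where it bears on the side of its hole. A 0.8 mm correction did not relieve it.

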